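Unpack the ink roller and hold it ready over the inking slab

ROBOT

A 7-joint arm with a two-finger parallel gripper is mounted at the origin on a cart in front of the work surface, level with it; the furniture and walls round the work are solid. World frame = base frame: x ahead of the robot, y to its left, z up, the work surface at z = 0. Lengths are in m, angles in rad, forces in N, time in s.
With the tool pointing down it reaches from about 0.425 to 0.925 m from the base axis. Payload 6.8 kg.
Tool frame: the origin (TCP) lies at the very end of the fingers, on their centre line; the grasp point (between the pads) lies 19 mm behind it; z points along the fingers, y is the line along which they close (so a half turn about z gives the same grasp; the last joint's range is limited). The gripper opens to 85 mm and grips with 20 to 120 N. Pads are 22 mm wide; open, the fingers measure 114 mm over their backs; the gripper's body (76 mm by 85 mm) begins 54 mm behind the grasp point. The pads swing forward as they close: fully open they stand 13 mm farther back than shut.
Start: joints at [-1.283, 0.477, 0.022, 1.555, -0.011, 1.109, -0.083], TCP at [0.26, 0.623, 0.231] pointing down, gripper open.
Joint ranges: [-2.96, 2.96], [-0.34, 2.1], [-1.41, 1.46], [0.24, 2.44], [-1.37, 4.51], [0.17, 1.92], [-2.96, 2.96]. Speed limits (rad/s): [2.39, 2.39, 3.14, 3.14, 3.14, 3.14, 3.14].

INTERFACE

Orientations are given as a unit quaternion [w, x, y, z].
In Python, from station import bot gives the robot as it stands.
- The arm moves only by the tool nudge_tcp, called after "Call:" as name(argument=value, ...) on one line, values as JSON. Schema: {"type":"object","properties":{"moves":{"type":"object","properties":{"segments":{"type":"array","items":{"type":"array","items":{"type":"number"},"minItems":5,"maxItems":5},"minItems":1,"maxItems":20}},"additionalProperties":false,"required":["segments"]},"squeeze":{"type":"number"},"only":{"type":"string"},"quiet":{"type":"boolean"},"lines":{"type":"string"}},"required":["moves"],"additionalProperties":false}. moves is an object whose key "segments" holds a list of rows, 1 to 20 of them, each of 5 numbers: dx, dy, dz in normalised numbers (1 is 1 m), then a turn about the tool's z in normalised numbers (1 is pi rad), then the opening from 0.0 (shut) to 1.0 (fully open); each row shifts and turns the commanded pose from where the row before left it, along the tool's axes as they then stand; what a row does not reach is not made up. A row lasts 1/10 s, in which the tool goes at most 0.05 m and 0.15 rad, less where a joint would pass 70% of its speed; a pose out of reach is approached as far as the arm can. The fingers move at their own pace and stop on an object; squeeze is the grip in N (left out, the last holds). Time passes only in rows, so rows that do not move let the fingers close. The tool returns the time, the measured TCP pose, the force, the opening and the grip force at its end. only (a regular expression) keeps the lines of the reply that match it, lines (a string "A,B") keeps lines A to B, and quiet returns only ok. No shift or turn number may pass 1 either way. Input that does not fit is refused with a message, and nothing moves.
- bot.get_obs(): the state, without advancing time (a new reading comes with each control period).
- bot.read_camera(name): name is "side" or "top" or "wrist"; returns the picture (420x560x3 uint8, blue, green, red); there is no depth.
- bot.camera_info(name): a dict with "vertical_fov" (degrees; the focal length in pixels is half the picture's height over the tangent of half this angle, whatever the lens; pixels are square), "cx", "cy" (the principal point, pixels), "k1" (the pictures are not rectified: a ray, as slopes to the right and down, at radius r is drawn at 1 + k1 r^2 times it, then the intrinsics apply), "view" (4x4, takes a point from world to camera coordinates); the wrist camera has in their place "hand_eye" (4x4, takes a point from camera to tool coordinates, whose origin is the TCP and whose axes are the flange's). Camera axes: x right, y up, looking along -z (the intrinsics and any distortion apply to the point x, -y, -z); pixel columns grow to the right and rows downward; lengths in m; the calibration is good to about 2 mm. A picture is of the moment at which its call begins: read the wrist's pose just before it. camera_info takes no time and is no camera call.
- bot.hand_in(): hands the job in; it is judged then, once.
The state is a dict: "t": time; "q": joint angles; "joint_vel": joint speeds; "joint_torque": joint torques, N m; "eef_pos": TCP position; "tool_rot": TCP orientation; "contact_force": force on the tool from outside, world axes, zero at the start; "torque": the same for the moment, N m; "gripper_width": opening from 0.0 (shut) to 1.0 (fully open); "grasp_force": force on a finger pad.
Only numpy, scipy, OpenCV 4.12 (cv2) and the standard library are available. Lean on these libraries where they do the work, as an engineer would, in place of code of your own. Each camera call takes 0.05 s, during which the arm holds its last target. There are 200 camera calls.

TASK

Fold both long flaps of the carton right back, draw the ink roller by its wooden handle out of the fitted insert, and finish holding it by the handle in rolling position over the middle of the glass inking slab: handle slanting up at about 45 degrees, roller at the lower end and lying level, some 5 cm clear of the glass. Never let the roller touch the slab, do not let go of it at the end, and leave the other things on the table where they are.

Things in the scene. Friction and masses are not known exactly. Their poses are not given: they have to be found in the camera images.
- carton: cardboard carton, fixed, 140 (x) x 240 (y) x 60 mm high (rim at z = 60 in its frame), walls and floor 4 mm; origin at the centre of its underside, x across its width (away from the robot at yaw 0), y along its length. Short end flaps are folded down outside the ends (they stand out 12 mm). A fitted off-white insert inside holds the ink roller
- roller_well (a point): centre of the insert's well for the roller, at y = +77, z = 12 mm in the carton's frame: 41 mm wide along the carton's y, open upwards, its end stop reaching z = 44, the sill on the other side z = 24
- handle_rest (a point): centre of the insert's handle rest, at y = -84, z = 12 mm in the carton's frame: a notch 29 mm wide between blocks up to z = 36, from y = -96 to -72. Between y = -70 and +14 only the carton's floor lies beside the handle, so fingers can go down there
- flap_near (a joint): long flap on the carton's -x side (towards the robot): 0 = lying shut over the carton, pi/2 = standing upright, limit 2.6 = folded back outside; it stands ajar at the start (0.75 to 1.05) and stays where it is left (stiff crease, 0.035 N m)
- flap_far (a joint): long flap on the carton's +x side, same values as flap_near
- flap_near_crease (a point): middle of the near flap's hinge line, at x = -69, z = 62 mm in the carton's frame; the hinge runs along the carton's y. The flap is 61 mm wide from crease to free edge, 236 mm long and 4 mm thick, 25 g; ajar, its free edge stands 103 to 115 mm above the table
- flap_far_crease (a point): middle of the far flap's hinge line, at x = +69, z = 62 mm in the carton's frame; same flap size
- brayer: ink roller (brayer), 193 x 98 x 38 mm, 0.13 to 0.21 kg: black rubber roller, wire yoke, brown wooden handle. Origin at the centre of its underside as it lies; x points from roller to handle end, y along the roller's axis, z up as it lies. At the start it lies in the insert, origin 12 mm above the table over the carton's centre, its x along the carton's -y
- brayer_handle (a point): middle of the wooden handle (at x = 48, z = 14.5 mm in the brayer's frame); the handle runs from x = 0 to 96, about 24 wide and 25 high
- brayer_roller (a point): centre of the rubber roller (at x = -77, z = 19 mm in the brayer's frame): 70 long along y, radius 19
- slab: inking slab, a pale glass plate 200 (x) x 250 (y) mm fixed on rubber feet; origin on the table under its centre
- slab_top (a point): centre of the glass slab's upper face, 12 mm above the table
- ink_jar: black ink jar, 54 mm across, 57 high, standing at the right; leave alone
- water_cup: light blue plastic water cup, 85 across, 93 high, behind the carton; leave alone
- red_bottle: coral red paint bottle, 42 across, 125 high, behind the carton; leave alone
- navy_bottle: navy blue paint bottle, 42 across, 115 high, behind the carton; leave alone
- blue_tube: paint tube with a blue patch, 114 x 32 x 27 mm, lying right of the slab; leave alone

How it is judged:
On the way, in this order (a step that is already met when the one before it is completed fails the run):
1. both long flaps are folded back, well past upright (beyond 110 degrees) (value of joint each of flap_near, flap_far above 1.92 rad), for 0.2 s.
2. the ink roller is drawn up out of the insert, held by its handle (contact force between the fingers and brayer above 1 N and distance between the grasp point and brayer_handle below 0.06 m and z of each of brayer_roller, brayer_handle in the frame of carton above 0.065 m), for 0.1 s.
At the end, for the whole second after the job is handed in: Ink roller held by its handle, still, touching neither slab nor carton; handle slants up 25 to 65 degrees, roller low and level within 15 degrees, rubber 20 to 100 mm over the glass and centred within 60 x 70 mm of its middle; both long flaps back past 103 degrees (value of joint each of flap_near, flap_far above 1.8 rad and contact force between the fingers and brayer above 1 N and distance between the grasp point and brayer_handle below 0.06 m and angle between brayer's own x axis and vertical between 0.436 and 1.134 rad and angle between brayer's own y axis and vertical between 1.31 and 1.832 rad and x of brayer_roller in the frame of slab_top between -0.06 and 0.06 m and y of brayer_roller in the frame of slab_top between -0.07 and 0.07 m and z of brayer_roller in the frame of slab_top between 0.039 and 0.119 m and contact force between brayer and slab below 0.2 N and contact force between brayer and carton below 0.2 N and linear speed of brayer below 0.04 m/s); the arm keeps its last pose, push and grip.
It fails at once if the ink roller touches the slab (contact force between brayer and slab above 0.5 N).
It fails at once if one of the other things on the table is moved more than 3 cm (distance of any of ink_jar, water_cup, red_bottle, navy_bottle, blue_tube from where it was at the start of the episode above 0.03 m).
It also fails if it takes over 58 s, if anything falls off the work surface, if the arm or the gripper's body presses on something with over 40 N, if the wrist force passes 120 N, or if a joint passes its speed limit or range.

## Working session

There is one attempt and no reset: what is moved stays moved. The work goes in short steps, Python scripts to look and compute and a tool call to move; the robot and the scene stay as the last step left them, time stands still between calls to the robot, and variables do not carry over. Pictures are saved under pics/ and viewed, at most 10 in all, crops included, and the job is handed in when it is done.

```bash
ls; mkdir -p pics; python3 - <<'E'
from station import bot
import cv2,numpy as np
np.set_printoptions(precision=4,suppress=True)
o=bot.get_obs();print(o)
for n in("side","top","wrist"):
    print(n,bot.camera_info(n)); cv2.imwrite(f"pics/{n}0.png",bot.read_camera(n))
E
```

```text
pics
station.py
{'t': 0.0, 'q': array([-1.2831,  0.4778,  0.0223,  1.5565, -0.0115,  1.1093, -0.0831]), 'joint_vel': array([-0.0008, -0.0018,  0.0003, -0.0006, -0.001 , -0.0014,  0.0014]), 'joint_torque': array([  0.0004, -59.6453,   1.6081, -28.1181,   0.0125,   0.0095,
         0.    ]), 'eef_pos': array([0.26  , 0.6223, 0.2303]), 'tool_rot': array([-0.0001,  0.1966,  0.9805, -0.0009]), 'contact_force': array([-0.1803,  0.    ,  0.1289]), 'torque': array([ 0.0298,  0.0135, -0.0276]), 'grasp_force': 0.0, 'gripper_width': 0.9993490441072274}
side {'vertical_fov': 48.100307971221824, 'cx': 277.5325667316784, 'cy': 213.1008084835899, 'k1': -0.057472670477395266, 'view': array([[ 0.8225, -0.5687,  0.0097, -0.4731],
       [ 0.207 ,  0.3151,  0.9262, -0.1938],
       [-0.5298, -0.7598,  0.3768, -0.9287],
       [ 0.    ,  0.    ,  0.    ,  1.    ]])}
top {'vertical_fov': 56.97426690207215, 'cx': 276.79487489993335, 'cy': 215.87529754441297, 'k1': -0.025341640741944078, 'view': array([[-0.0028, -0.9997, -0.0249,  0.0071],
       [ 0.9956, -0.0051,  0.094 , -0.6012],
       [-0.0941, -0.0245,  0.9953, -1.2988],
       [ 0.    ,  0.    ,  0.    ,  1.    ]])}
wrist {'vertical_fov': 61.870577124021096, 'cx': 284.3304714070565, 'cy': 208.08795974329033, 'k1': -0.006829122428538123, 'hand_eye': array([[-0.0008,  0.948 ,  0.3182,  0.0816],
       [ 1.    ,  0.0007,  0.0004,  0.0002],
       [ 0.0002,  0.3182, -0.948 , -0.1427],
       [ 0.    ,  0.    ,  0.    ,  1.    ]])}
```

View pics/top0.png

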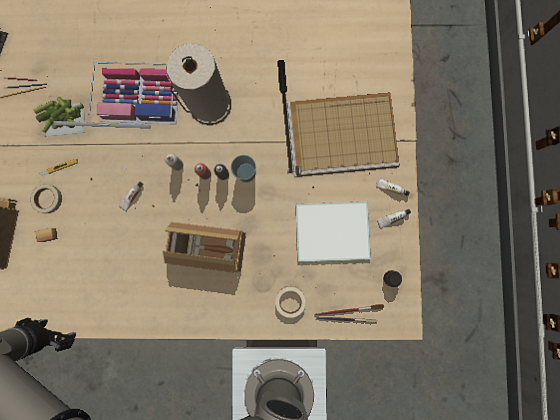

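View pics/side0.png

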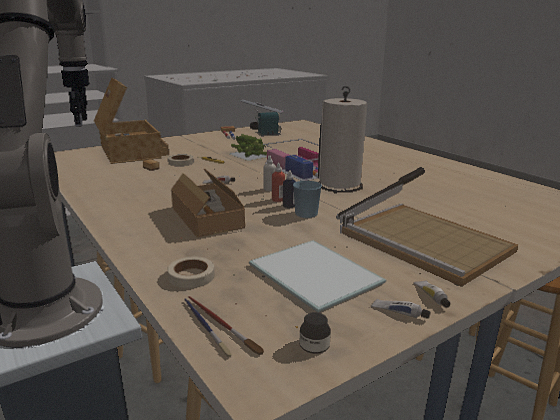

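The top view shows the carton at about (203,247), long side along world y with a small yaw, the roller at its left end, and the slab at (333,232). Bottles and cup stand behind the carton at (172–243,165). The side view shows the carton at (208,208) with both flaps ajar.

```bash
cat > cam.py <<'E'
import numpy as np,cv2
from station import bot
from scipy.spatial.transform import Rotation as R
np.set_printoptions(precision=4,suppress=True)
def K(n):
    i=bot.camera_info(n); f=210/np.tan(np.radians(i['vertical_fov'])/2)
    return i,np.array([[f,0,i['cx']],[0,f,i['cy']],[0,0,1]]),np.array([i['k1'],0,0,0])
def T_tool():
    o=bot.get_obs(); T=np.eye(4); q=o['tool_rot']; T[:3,:3]=R.from_quat(np.r_[q[1:],q[0]]).as_matrix(); T[:3,3]=o['eef_pos']; return T
def view(n,T=None):
    i=bot.camera_info(n)
    return i['view'] if n!='wrist' else np.linalg.inv(T@i['hand_eye'])
def ray(n,uv,T=None):
    i,k,d=K(n); p=cv2.undistortPoints(np.array(uv,float).reshape(-1,1,2),k,d)[:,0]
    c=np.linalg.inv(view(n,T)); D=np.c_[p[:,0],-p[:,1],-np.ones(len(p))]@c[:3,:3].T
    return c[:3,3],D
def atz(n,uv,z,T=None):
    c,D=ray(n,uv,T); return c+D*((z-c[2])/D[:,2])[:,None]
def proj(n,P,T=None):
    i,k,d=K(n); v=view(n,T); Q=np.atleast_2d(P)@v[:3,:3].T+v[:3,3]; Q=Q*[1,-1,-1]
    return cv2.projectPoints(Q,np.zeros(3),np.zeros(3),k,d)[0][:,0]
E
python3 - <<'E'
from cam import *
print(atz('top',[[203,247],[333,232]],.012))
a=cv2.imread('pics/top0.png')[205:300,155:255]; a=cv2.resize(a,(800,600) if 0 else (600,570),interpolation=cv2.INTER_CUBIC)
b=cv2.imread('pics/side0.png')[160:240,160:255]; b=cv2.resize(b,None,fx=6,fy=6,interpolation=cv2.INTER_CUBIC)
cv2.imwrite('pics/c1.png',a);cv2.imwrite('pics/c2.png',b)
E
```

```text
[[ 0.4957  0.2613  0.012 ]
 [ 0.5459 -0.1886  0.012 ]]
```

View pics/c1.png

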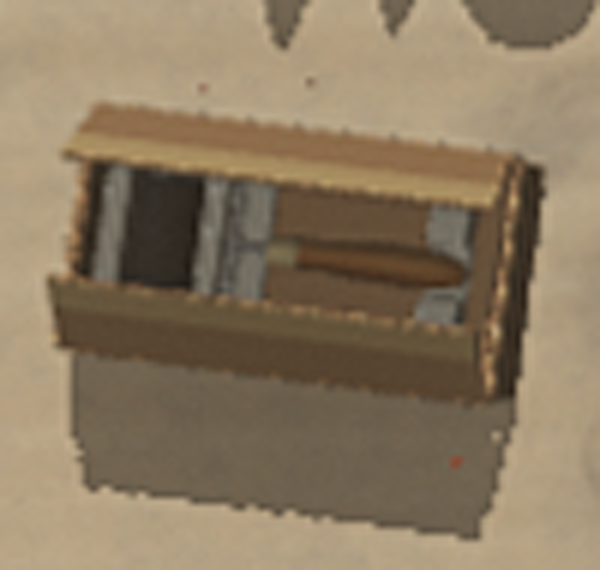

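View pics/c2.png

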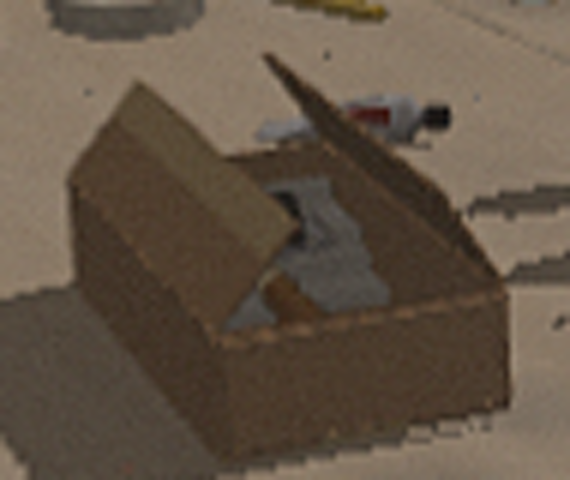

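The crops show both flaps ajar. In the first crop, the near free edge runs (50,278)–(478,332), the far free edge (65,155)–(495,205), and the handle (297,253)–(465,272). The second crop confirms the flap edges. I'll fit carton pose and flap angles to both views.

```bash
cat > fit.py <<'E'
from cam import *
from scipy.optimize import least_squares
def carton(p,P): c,s=np.cos(p[2]),np.sin(p[2]); P=np.atleast_2d(P); return np.c_[p[0]+c*P[:,0]-s*P[:,1],p[1]+s*P[:,0]+c*P[:,1],P[:,2]]
def flap(sgn,a,r,y): # sgn -1 near
    return [sgn*(.069-r*np.cos(a)),y,.062+r*np.sin(a)]
E
python3 - <<'E'
from fit import *
def pts(p):
    a,b=p[3],p[4];L=.118
    top=[flap(-1,a,.061,L),flap(-1,a,.061,-L),flap(-1,a,0,L),flap(-1,a,0,-L),flap(1,b,.061,L),flap(1,b,.061,-L),flap(1,b,0,L),flap(1,b,0,-L),[0,-.096,.0265]]
    side=[flap(-1,a,.061,L),flap(-1,a,.061,-L),flap(-1,a,0,L),flap(-1,a,0,-L),flap(1,b,.061,L),flap(1,b,.061,-L),flap(1,b,0,-L)]
    return carton(p,top),carton(p,side)
ut=(np.array([[50,278],[478,332],[58,345],[490,400],[65,155],[495,205],[100,103],[515,155],[465,273]])+.5)/6-.5+[155,205]
us=(np.array([[138,82],[298,232],[70,180],[222,338],[265,55],[440,180],[505,290]])+.5)/6-.5+[160,160]
def f(p):
    a,b=pts(p); return np.r_[(proj('top',a)-ut).ravel(),(proj('side',b)-us).ravel()]
r=least_squares(f,[.5,.26,0,.9,.9],loss='soft_l1');print(r.x);print(r.fun.reshape(-1,2))
# free triangulation, independent of assumed heights
for i,n in ((0,'near +y edge'),(1,'near -y edge'),(4,'far +y edge')):
    j={0:0,1:1,4:4}[i]
    c1,d1=ray('top',[ut[i]]);c2,d2=ray('side',[us[j]])
    s=np.linalg.lstsq(np.c_[d1[0],-d2[0]],c2-c1,rcond=None)[0]
    A,B=c1+s[0]*d1[0],c2+s[1]*d2[0];print(n,(A+B)/2,np.linalg.norm(A-B))
# slab
img=cv2.imread('pics/top0.png');m=cv2.inRange(img,(200,200,200),(255,255,255))[190:275,285:380]
n,l,st,ce=cv2.connectedComponentsWithStats(m);k=1+np.argmax(st[1:,4]);ys,xs=np.nonzero(l==k)
bx=cv2.boxPoints(cv2.minAreaRect(np.c_[xs,ys].astype(np.float32)))+[285,190];P=atz('top',bx,.012)
print(bx,P,P.mean(0),np.linalg.norm(P-np.roll(P,1,0),axis=1))
for n,u in dict(jar=(392,279),cup=(243,168),red=(202,170),navy=(221,171),white=(172,160)).items(): print(n,atz('top',[u],.07))
E
```

```text
[ 0.496   0.2511 -0.1235  0.8496  1.0345]
[[-0.2922 -0.0129]
 [ 0.5762 -0.0381]
 [ 0.9894  0.9017]
 [-1.1604  0.5118]
 [-0.442  -0.0808]
 [ 0.1665  0.3889]
 [-0.0714  0.2911]
 [ 0.0275 -0.0159]
 [ 0.6316  0.1644]
 [ 0.4904 -0.6037]
 [ 0.5162 -1.5911]
 [-0.0429 -0.7582]
 [-0.5681 -0.5209]
 [ 0.055  -0.9734]
 [ 0.2816  0.9753]
 [ 0.4453 -0.9929]]
near +y edge [0.4812 0.3718 0.1059] 0.0016967995351173978
near -y edge [0.4527 0.1401 0.1026] 0.00022318902666757821
far +y edge [0.5478 0.3631 0.1114] 0.0004496705802724107
[[297.2331 205.5274]
 [366.2879 203.0611]
 [368.214  256.9924]
 [299.1592 259.4586]] [[ 0.6386 -0.066   0.012 ]
 [ 0.6458 -0.3054  0.012 ]
 [ 0.4598 -0.3075  0.012 ]
 [ 0.4521 -0.0712  0.012 ]] [ 0.5491 -0.1875  0.012 ] [0.1865 0.2395 0.1861 0.2364]
jar [[ 0.3889 -0.371   0.07  ]]
cup [[0.76   0.1172 0.07  ]]
red [[0.7544 0.2562 0.07  ]]
navy [[0.7503 0.1916 0.07  ]]
white [[0.7899 0.3596 0.07  ]]
```

The manual's scale: turns go in shares of pi rad. Converting my numbers, 0.145 rad / 3.1416 = 0.0462.

Call:
nudge_tcp(moves={"segments":[[0, 0, 0, 0.0462, 0], [0, 0, 0, 0.0462, 0], [0, 0, 0, 0.0462, 0], [0, 0, 0, 0.0462, 0], [0, 0, 0, 0.0462, 0], [0, 0, 0, 0.0462, 0], [0, 0, 0, 0.0462, 0], [0, 0, 0, 0.0462, 0], [0, 0, 0, 0.0446, 0]]}, squeeze=20)

```text
t: 1.05
eef_pos: [0.2601, 0.6226, 0.2309]
tool_rot: [0.0, 0.752, 0.659, -0.0]
contact_force: [-0.2, -0.7, 0.2]
gripper_width: 0.006
grasp_force: 0.0
```

Call:
nudge_tcp(moves={"segments":[[-0.024, 0.02, 0, 0, 0], [-0.024, 0.02, 0, 0, 0], [-0.024, 0.02, 0, 0, 0], [-0.024, 0.02, 0, 0, 0], [-0.024, 0.02, 0, 0, 0], [-0.024, 0.02, 0, 0, 0], [-0.024, 0.02, 0, 0, 0], [-0.024, 0.02, 0, 0, 0], [-0.024, 0.02, 0, 0, 0], [-0.024, 0.02, 0, 0, 0], [-0.024, 0.02, 0, 0, 0], [-0.024, 0.02, 0, 0, 0], [-0.024, 0.02, 0, 0, 0], [-0.024, 0.02, 0, 0, 0], [0, 0, 0, 0, 0], [0, 0, 0, 0, 0]]})

```text
t: 2.65
eef_pos: [0.4963, 0.254, 0.2312]
tool_rot: [-0.0, 0.75, 0.661, -0.0]
contact_force: [-0.3, 1.0, 0.6]
gripper_width: 0.0
grasp_force: 0.0
```

```bash
cat > where.py <<'E'
from fit import *
p=[.496,.2511,-.1235]
o=bot.get_obs();T=T_tool();d=T[:3,3]-[p[0],p[1],0];c,s=np.cos(p[2]),np.sin(p[2])
print('t',o['t'],'carton xyz',np.array([c*d[0]+s*d[1],-s*d[0]+c*d[1],d[2]]),'yaw err',np.arctan2(T[1,1],T[0,1])-p[2],'w',o['gripper_width'],'F',o['contact_force'],'grip',o['grasp_force'],'q7',o['q'][6],'zax',T[:3,2])
E
python3 where.py
```

```text
t 2.65 carton xyz [-0.0001  0.0029  0.2312] yaw err -0.0033058022296615364 w 0.000165062476787569 F [-0.3003  1.0001  0.5592] grip 0.0 q7 -0.5621219896614473 zax [-0.0004  0.     -1.    ]
```

Call:
nudge_tcp(moves={"segments":[[0, 0.005, 0.036, 0, 0], [0, 0, 0.036, 0, 0], [0, 0, 0.036, 0, 0], [0, 0, 0.036, 0, 0], [0, 0, 0, 0, 0], [0, -0.015, 0, 0, 0], [0, -0.015, 0, 0, 0], [0, -0.015, 0, 0, 0], [0, -0.015, 0, 0, 0], [0, -0.015, 0, 0, 0], [0, -0.014, 0, 0, 0], [0, 0, 0, 0, 0], [0, 0, 0, 0, 0]]})

```text
t: 3.95
eef_pos: [0.4123, 0.2652, 0.0873]
tool_rot: [-0.0, 0.75, 0.662, -0.0]
contact_force: [0.6, -0.3, -0.3]
gripper_width: -0.001
grasp_force: 0.0
```

```bash
python3 where.py
```

```text
t 3.95 carton xyz [-0.0848  0.0036  0.0873] yaw err -0.0007072800042916827 w -0.0008942385381556668 F [ 0.5916 -0.2929 -0.3259] grip 0.0 q7 -0.5825670933796371 zax [-0.0004 -0.     -1.    ]
```

Call:
nudge_tcp(moves={"segments":[[0, 0.02, 0, 0, 0], [0, 0.02, 0, 0, 0], [0, 0.02, 0, 0, 0], [0, 0.02, 0, 0, 0], [0, 0.02, 0, 0, 0], [0, 0.02, 0, 0, 0], [0, 0.02, 0, 0, 0], [0, 0.014, 0, 0, 0], [0, 0.014, 0, 0, 0], [0, 0, 0, 0, 0], [0, 0, 0, 0, 0]]})

```text
t: 5.05
eef_pos: [0.5794, 0.2438, 0.087]
tool_rot: [0.0, 0.75, 0.661, -0.0]
contact_force: [-0.4, 0.2, 0.6]
gripper_width: -0.0
grasp_force: 0.0
```

```bash
python3 where.py
```

```text
t 5.05 carton xyz [0.0837 0.003  0.087 ] yaw err -0.0020561780532143137 w -5.391497976249122e-05 F [-0.3723  0.2459  0.5682] grip 0.0 q7 -0.3739303085610524 zax [-0.0004 -0.0003 -1.    ]
```

Call:
nudge_tcp(moves={"segments":[[0, -0.02, -0.01, 0, 0], [0, -0.02, -0.036, 0, 0], [0, -0.02, -0.036, 0, 0.5], [0, -0.024, -0.036, 0, 1], [0, 0, -0.036, 0, 1], [0, 0, 0, 0, 1], [0, 0, 0, 0, 1]]})

```text
t: 5.75
eef_pos: [0.4958, 0.2551, 0.2421]
tool_rot: [-0.0, 0.75, 0.662, 0.001]
contact_force: [0.3, -0.0, -0.4]
gripper_width: 0.849
grasp_force: 0.0
```

```bash
python3 where.py; python3 - <<'E'
from cam import *
print(T_tool().tolist()); a=bot.read_camera('wrist');cv2.imwrite('pics/w1.png',a)
cv2.imwrite('pics/s1.png',bot.read_camera('side'));cv2.imwrite('pics/t1.png',bot.read_camera('top'))
s=cv2.resize(cv2.imread('pics/s1.png')[150:250,150:270],(480,400),interpolation=cv2.INTER_CUBIC)
cv2.imwrite('pics/w1s.png',np.hstack([cv2.resize(a,(533,400)),s[:, :265]]) if 0 else a)
E
```

```text
t 5.75 carton xyz [-0.0007  0.0039  0.2421] yaw err -0.0005850092352417263 w 0.8485135649415145 F [ 0.2674 -0.0491 -0.3906] grip 0.0 q7 -0.5645673599226836 zax [ 0.0012  0.0019 -1.    ]
[[0.1237646408748338, 0.9923108659616428, 0.0012078756470201989, 0.4958042454422522], [0.9923095422359719, -0.12376677197901226, 0.0018864096404720466, 0.2550612860693151], [0.002021399653678958, 0.0009651157186767445, -0.9999974912443983, 0.24210888225200247], [0.0, 0.0, 0.0, 1.0]]
```

View pics/w1.png

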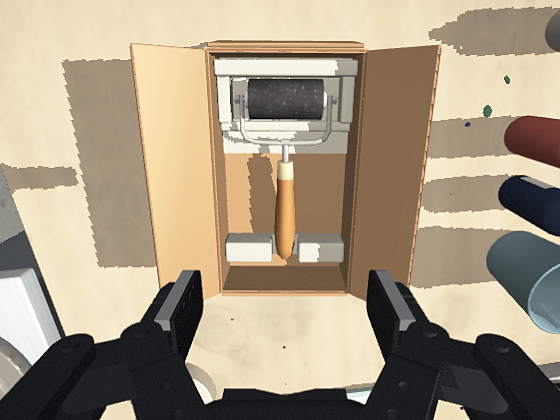

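The wrist view shows both flaps folded back. The near edge is at x≈131–158 px and the far edge at 440–412. The roller ends are at (247,98) and (324,98), and the handle runs (286,163)–(285,262). I'll check angles and positions, triangulating the handle against the earlier top view.

```bash
cat > chk.py <<'E'
from fit import *
T=np.array([[0.1237646408748338, 0.9923108659616428, 0.0012078756470201989, 0.4958042454422522], [0.9923095422359719, -0.12376677197901226, 0.0018864096404720466, 0.2550612860693151], [0.002021399653678958, 0.0009651157186767445, -0.9999974912443983, 0.24210888225200247],[0,0,0,1]])
p0=[.496,.2511,-.1235]
def inv(P,p=p0): d=P-[p[0],p[1],0];c,s=np.cos(p[2]),np.sin(p[2]);return np.c_[c*d[:,0]+s*d[:,1],-s*d[:,0]+c*d[:,1],d[:,2]]
h=[[285,262],[286,163],[286,210]]
print('handle',inv(atz('wrist',h,.0265,T)));print('roller',inv(atz('wrist',[[247,98],[324,98]],.031,T)))
print('model handle end/start, roller ends',proj('wrist',carton(p0,[[0,-.096,.0265],[0,0,.0265],[-.035,.077,.031],[.035,.077,.031]]),T))
print('creases',proj('wrist',carton(p0,[[-.069,.118,.062],[.069,.118,.062]]),T))
for a in(1.8,1.92,2.1,2.3,2.5): print(a,proj('wrist',carton(p0,[flap(-1,a,.061,.118),flap(1,a,.061,.118)]),T).ravel())
ut=(np.array([[465,273],[297,253]])+.5)/6-.5+[155,205]
for i in(0,1):
    c1,d1=ray('top',[ut[i]]);c2,d2=ray('wrist',[h[i]],T)
    s=np.linalg.lstsq(np.c_[d1[0],-d2[0]],c2-c1,rcond=None)[0];A,B=c1+s[0]*d1[0],c2+s[1]*d2[0];print('tri',(A+B)/2,inv((A+B)[None]/2),np.linalg.norm(A-B))
E
python3 chk.py
```

```text
handle [[ 0.0003 -0.0987  0.0265]
 [ 0.0014  0.0151  0.0265]
 [ 0.0015 -0.0362  0.0265]]
roller [[-0.0362  0.0795  0.031 ]
 [ 0.0381  0.0794  0.031 ]]
model handle end/start, roller ends [[284.7108 259.874 ]
 [284.6158 177.2685]
 [248.3313 100.663 ]
 [320.7331 100.5574]]
creases [[203.0196  51.1253]
 [366.015   50.8944]]
1.8 [163.8302  41.8017 405.4119  41.462 ]
1.92 [154.6898  42.2423 414.5387  41.8768]
2.1 [142.9439  43.1729 426.2583  42.7741]
2.3 [133.1517  44.5124 436.0151  44.0856]
2.5 [127.0851  46.0705 442.0426  45.6262]
tri [0.4847 0.1569 0.034 ] [[ 0.0003 -0.0948  0.034 ]] 7.185229986712897e-05
tri [ 0.4978  0.2604 -0.0019] [[ 0.0006  0.0095 -0.0019]] 0.001989069878301135
```

Call:
nudge_tcp(moves={"segments":[[-0.03, 0.001, 0, 0, 0.7], [-0.03, 0, 0, 0, 0.7], [0, 0, 0.04, 0, 0.7], [0, 0, 0.04, 0, 0.7], [0, 0, 0.04, 0, 0.7], [0, 0, 0.03, 0, 0.7], [0, 0, 0.03, 0, 0.7], [0, 0, 0.02, 0, 0.7], [0, 0, 0.02, 0, 0.7], [0, 0, 0.011, 0, 0.7], [0, 0, 0, 0, 0.7], [0, 0, 0, 0, 0.7]]})

```text
t: 7.1
eef_pos: [0.4898, 0.1947, 0.0103]
tool_rot: [0.0, 0.75, 0.661, -0.0]
contact_force: [0.3, -0.0, 0.1]
gripper_width: 0.7
grasp_force: 0.0
```

```bash
python3 where.py
```

```text
t 7.1 carton xyz [ 0.0008 -0.0568  0.0103] yaw err -0.0018087120805704293 w 0.7004898961446373 F [ 0.2516 -0.0095  0.0726] grip 0.0 q7 -0.290971171732692 zax [-0.0003 -0.0004 -1.    ]
```

Call:
nudge_tcp(moves={"segments":[[0, 0, 0, 0, 0], [0, 0, 0, 0, 0], [0, 0, 0, 0, 0], [0, 0, 0, 0, 0], [0, 0, 0, 0, 0], [0, 0, 0, 0, 0], [0, 0, 0, 0, 0], [0, 0, 0, 0, 0], [0, 0, 0, 0, 0]]}, squeeze=20)

```text
t: 8.0
eef_pos: [0.4902, 0.1952, 0.0111]
tool_rot: [0.0, 0.75, 0.662, 0.001]
contact_force: [-1.2, -0.1, 6.3]
gripper_width: 0.254
grasp_force: 20.0
```

```bash
python3 where.py
```

```text
t 8.0 carton xyz [ 0.0012 -0.0562  0.0111] yaw err -0.0015041128338261767 w 0.25396222316539385 F [-1.1539 -0.0647  6.2657] grip 19.965248003136367 q7 -0.29071255719257055 zax [ 0.0011  0.0009 -1.    ]
```

Call:
nudge_tcp(moves={"segments":[[0, 0, -0.006, 0, 0], [0.001, 0, -0.006, 0, 0], [0.001, 0, -0.006, 0, 0], [0.001, 0, -0.006, 0, 0], [0.001, 0, -0.006, 0, 0], [0.002, 0, -0.006, 0, 0], [0.002, 0, -0.006, 0, 0], [0.002, 0, -0.005, 0, 0], [0.002, 0, -0.005, 0, 0], [0.003, 0, -0.005, 0, 0], [0.003, 0, -0.005, 0, 0], [0.003, 0, -0.005, 0, 0], [0.003, 0, -0.005, 0, 0], [0.003, 0, -0.005, 0, 0], [0.003, 0, -0.005, 0, 0], [0.004, 0, -0.005, 0, 0], [0, 0, 0, 0, 0]]}, squeeze=20)

```text
t: 9.7
eef_pos: [0.4924, 0.22, 0.0975]
tool_rot: [0.002, 0.752, 0.659, -0.005]
contact_force: [-5.5, -22.0, 10.9]
gripper_width: 0.259
grasp_force: 20.5
```

```bash
python3 where.py
python3 - <<'E'
from cam import *
a=bot.read_camera('wrist');cv2.imwrite('pics/w2.png',a);s=bot.read_camera('side');cv2.imwrite('pics/s2.png',s)
b=cv2.resize(s[130:250,150:270],(420,420),interpolation=cv2.INTER_CUBIC);cv2.imwrite('pics/m2.png',np.hstack([cv2.resize(a,(380,285)),b[:285*1+0]]) if 0 else np.vstack([np.hstack([cv2.resize(a,(380,285)),np.zeros((285,0,3),np.uint8)]),]) if 0 else np.hstack([cv2.copyMakeBorder(cv2.resize(a,(380,285)),0,135,0,0,cv2.BORDER_CONSTANT),b]))
E
```

```text
t 9.7 carton xyz [ 0.0002 -0.0313  0.0975] yaw err -0.007220676606061266 w 0.25939781218994135 F [ -5.4618 -22.0362  10.8928] grip 20.540982254315168 q7 -0.41550838568728593 zax [-0.0056 -0.0097 -0.9999]
```

View pics/m2.png

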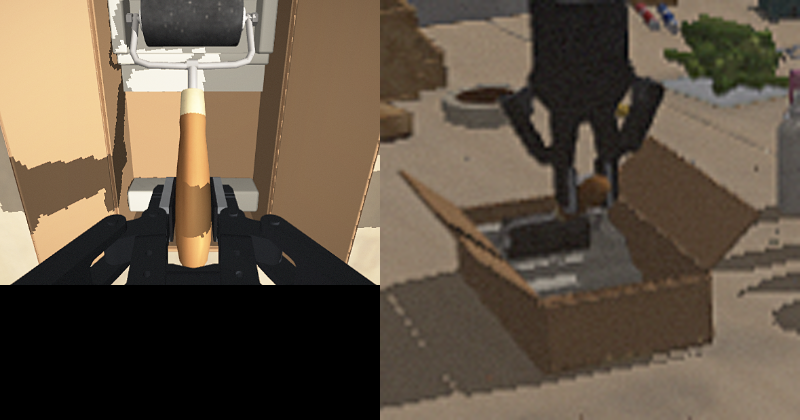

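The composite shows the brayer pivoted in the grip: the roller is still in the well against the stop, the handle slants up about 40°, and the flaps are still back. I'll relieve the strut force, clamp harder and draw it up.

Call:
nudge_tcp(moves={"segments":[[-0.003, 0, 0, 0, 0], [-0.003, 0, 0, 0, 0], [0, 0, 0, 0, 0], [0, 0, 0, 0, 0]]}, squeeze=90)

```text
t: 10.2
eef_pos: [0.4923, 0.2195, 0.0973]
tool_rot: [0.001, 0.751, 0.661, -0.002]
contact_force: [-2.6, -9.1, 4.0]
gripper_width: 0.235
grasp_force: 88.4
```

```bash
python3 where.py
```

```text
t 10.2 carton xyz [ 0.0002 -0.0318  0.0973] yaw err -0.0037825162543651536 w 0.23504372761153447 F [-2.5818 -9.0572  3.9775] grip 88.40260706841946 q7 -0.4067329720584036 zax [-0.0025 -0.0035 -1.    ]
```

Call:
nudge_tcp(moves={"segments":[[0, 0, -0.006, 0, 0], [0, 0, -0.01, 0, 0], [0, 0, -0.01, 0, 0], [0, 0, -0.02, 0, 0], [0, 0, -0.02, 0, 0], [0, 0, -0.02, 0, 0], [0, 0, -0.02, 0, 0], [0, 0, -0.02, 0, 0], [0, 0, -0.02, 0, 0], [0, 0, -0.01, 0, 0], [0, 0, 0, 0, 0], [0, 0, 0, 0, 0]]})

```text
t: 11.4
eef_pos: [0.4928, 0.2229, 0.2531]
tool_rot: [-0.0, 0.75, 0.662, 0.0]
contact_force: [-1.6, 0.2, -1.8]
gripper_width: 0.232
grasp_force: 88.2
```

```bash
python3 where.py
python3 - <<'E'
from cam import *
print(T_tool().tolist())
a=bot.read_camera('wrist');cv2.imwrite('pics/w3.png',a);s=bot.read_camera('side');cv2.imwrite('pics/s3.png',s)
b=cv2.resize(s[80:240,130:290],(420,420),interpolation=cv2.INTER_CUBIC);cv2.imwrite('pics/m3.png',np.hstack([cv2.copyMakeBorder(cv2.resize(a,(380,285)),0,135,0,0,cv2.BORDER_CONSTANT),b]))
E
```

```text
t 11.4 carton xyz [ 0.0003 -0.0283  0.2531] yaw err -0.0010274462548986313 w 0.23151191103895044 F [-1.57    0.1636 -1.8035] grip 88.16248811781406 q7 -0.5248932577216714 zax [-0.0002  0.0003 -1.    ]
[[0.12420591742586466, 0.9922564462698734, -0.0001868482842330893, 0.49283989480262463], [0.992256414356464, -0.12420584954339071, 0.00033927519506237076, 0.22292526006001312], [0.00031344034948121025, -0.00022754139540434354, -0.9999999249900277, 0.25306720000384153], [0.0, 0.0, 0.0, 1.0]]
```

View pics/m3.png

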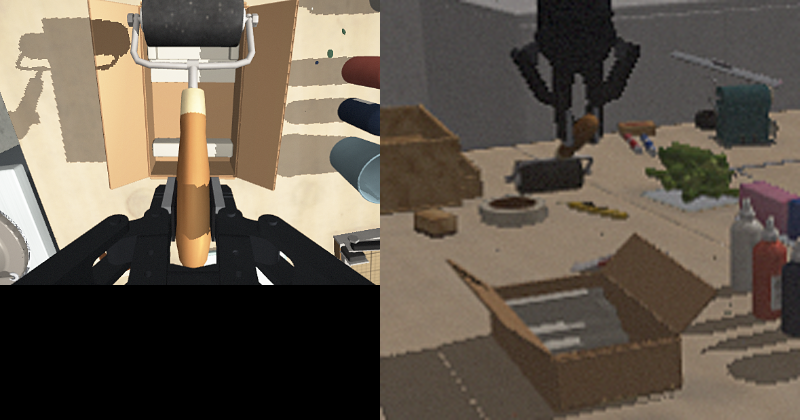

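The roller is out, held at the same slant, with the carton empty and flaps still back. The axle ends are at wrist px (199,29) and (379,29), and the roller centre in the side view is about (194,146). I'll triangulate it and work out the transfer.

```bash
python3 - <<'E'
from fit import *
T=np.array([[0.12420591742586466, 0.9922564462698734, -0.0001868, 0.49283989],[0.992256414, -0.12420585, 0.000339, 0.22292526],[0.000313,-0.0002275,-1, 0.2530672],[0,0,0,1]])
c1,d1=ray('side',[[194.4,146.3]]);c2,d2=ray('wrist',[[289,29]],T)
s=np.linalg.lstsq(np.c_[d1[0],-d2[0]],c2-c1,rcond=None)[0];A,B=c1+s[0]*d1[0],c2+s[1]*d2[0];P=(A+B)/2
t=np.linalg.inv(T)@np.r_[P,1]; print('roller',P,'miss',np.linalg.norm(A-B),'tool frame',t[:3],'pitch',np.degrees(np.arctan2(t[2]+.019,t[0])), 'len',np.hypot(t[2]+.019,t[0]))
S=np.array([.5475,-.1875,.081]); print('slab centre: tool delta',T[:3,:3].T@(S-P))
E
```

```text
roller [0.5085 0.3345 0.1939] miss 0.0022103732754663436 tool frame [0.1127 0.0017 0.0592] pitch 34.77995345112349 len 0.13716773239034522
slab centre: tool delta [-0.5132  0.1036  0.1127]
```

Call:
nudge_tcp(moves={"segments":[[-0.013, 0.003, 0, 0, 0], [-0.025, 0.005, 0, 0, 0], [-0.025, 0.005, 0, 0, 0], [-0.025, 0.005, 0, 0, 0], [-0.03, 0.006, 0, 0, 0], [-0.03, 0.006, 0, 0, 0], [-0.03, 0.006, 0, 0, 0], [-0.03, 0.006, 0, 0, 0], [-0.03, 0.006, 0, 0, 0], [-0.03, 0.006, 0, 0, 0], [-0.03, 0.006, 0, 0, 0], [-0.03, 0.006, 0, 0, 0], [-0.03, 0.006, 0, 0, 0], [-0.03, 0.006, 0, 0, 0], [-0.03, 0.006, 0, 0, 0], [-0.025, 0.005, 0, 0, 0], [-0.025, 0.005, 0, 0, 0], [-0.025, 0.005, 0, 0, 0], [-0.02, 0.005, 0, 0, 0], [0, 0, 0, 0, 0]]})

```text
t: 13.5
eef_pos: [0.5305, -0.3038, 0.2529]
tool_rot: [0.001, 0.752, 0.66, -0.001]
contact_force: [-0.4, -0.4, -0.8]
gripper_width: 0.233
grasp_force: 88.2
```

Call:
nudge_tcp(moves={"segments":[[0, 0, 0.01, 0, 0], [0, 0, 0.015, 0, 0], [0, 0, 0.015, 0, 0], [0, 0, 0.015, 0, 0], [0, 0, 0.015, 0, 0], [0, 0, 0.015, 0, 0], [0, 0, 0.01, 0, 0], [0, 0, 0.01, 0, 0], [0, 0, 0, 0, 0], [0, 0, 0, 0, 0], [0, 0, 0, 0, 0]]})

```text
t: 14.6
eef_pos: [0.5328, -0.2997, 0.149]
tool_rot: [0.001, 0.75, 0.661, 0.0]
contact_force: [0.4, 0.0, -1.3]
gripper_width: 0.232
grasp_force: 88.2
```

```bash
python3 - <<'E'
from cam import *
T=T_tool();P=T@[.1127,.0017,.0592,1];print('roller est',P)
a=bot.read_camera('wrist');s=bot.read_camera('side');t=bot.read_camera('top')
print('roller px side/top',proj('side',P[:3]),proj('top',P[:3]))
cv2.imwrite('pics/m4.png',np.hstack([np.vstack([cv2.resize(a,(400,300)),cv2.resize(t[150:300,180:380],(400,300))]),cv2.resize(s[150:350,220:353],(400,600),interpolation=cv2.INTER_CUBIC)]))
E
```

```text
roller est [ 0.5486 -0.1881  0.0897  1.    ]
roller px side/top [[316.3155 238.5493]] [[335.7109 229.9145]]
```

View pics/m4.png

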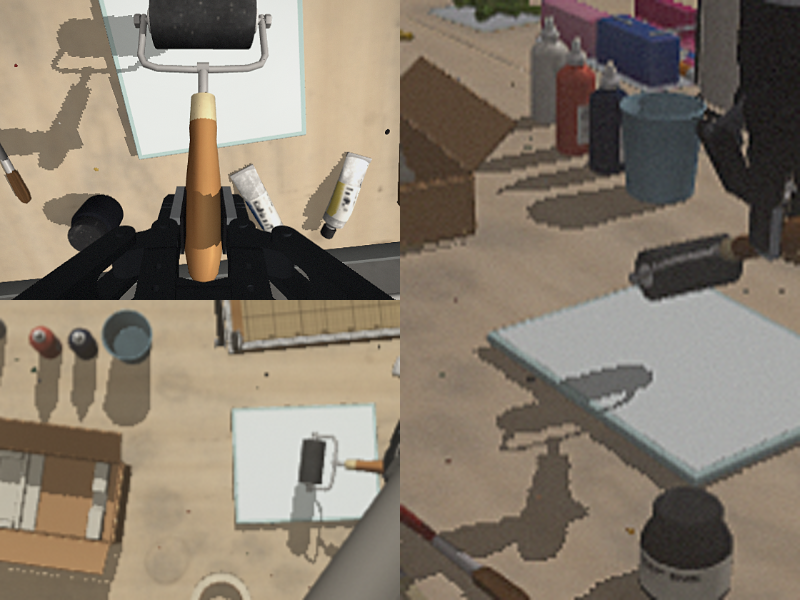

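The composite shows the roller level over the slab's middle. It is at top px (336,230) and side px (316,239), both within about 1 px of the estimate. The estimated centre is 78 mm above the glass, so about 59 mm clear, and within a few mm of the slab's centre. The handle slants up, the flaps are back and the other things are undisturbed.

```bash
python3 -c "
from station import bot
print(bot.get_obs()['joint_vel'],bot.hand_in())"
```

```text
the job is handed in; nothing more can be done
[-0.00054189  0.0019321  -0.00049074  0.00125203  0.00049079 -0.00069585
 -0.00012634] None
```

The job is handed in (no verdict was returned): both flaps are folded back and the roller is held by its handle at about 35–40°, level and roughly 6 cm above the middle of the slab.

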